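# Load the sample tray into the bench tester

## Robot

A 6-joint arm with a two-finger parallel gripper is mounted at the origin on the work surface. World frame = base frame: x ahead of the robot, y to its left, z up, the work surface at z = 0. Lengths are in m, angles in rad, forces in N, time in s.
With the tool pointing down it reaches from about 0.275 to 0.875 m from the base axis. Payload 12.5 kg.
Tool frame: the origin (TCP) lies on the centre line of the jaws, within the pads' length; the fingertips stand r.finger_overhang ahead of it and the grasp point (between the pads) lies 3 mm ahead of it (r.finger_overhang is the distance from the TCP to the fingertips, in m); z points along the fingers, y is the line along which they close (so a half turn about z gives the same grasp; the last joint's range is limited). The gripper opens to 85 mm and grips with 20 to 120 N. Pads are 22 mm wide; open, the fingers measure 114 mm over their backs; the gripper's body (76 mm by 85 mm) begins 54 mm behind the grasp point. The pads swing forward as they close: fully open they stand 13 mm farther back than shut.
Start: joints at [1.102, 0.351, 1.652, -0, 1.139, -0.085], TCP at [0.206, 0.51, 0.227] pointing down, gripper open.
Joint ranges: [-2.75, 2.75], [-0.79, 2.1], [0.01, 2.65], [-1.57, 4.71], [0.07, 3.14], [-2.87, 2.87]. Speed limits (rad/s): [2.22, 2.22, 2.79, 3.14, 3.14, 3.14].

## Interface

Orientations are given as a unit quaternion [x, y, z, w].
In Python, from cell import r, optics gives the robot as it stands. The module is installed in compiled form; this text tells all that it offers. Calls block until the motion is done:
- r.move_to(position, orientation): joint-space move of the TCP to a pose.
- r.move_linear(position, rot=None, vel=0.15): straight line of the TCP; rot=None keeps the orientation; vel is the mean speed in m/s.
- r.set_joints(angles): joint-space move.
- r.set_gripper(opening, squeeze=None): opening from 0.0 (shut) to 1.0 (fully open); squeeze is the grip in N (None keeps the last); returns when the fingers have stopped.
- r.sleep(seconds).
- r.inverse_kinematics(position, orientation): joint angles nearest the present ones, or None.
- optics.get_image(name): name is "side" or "top"; returns a dict with "pixels" (384x512x3 uint8, red, green, blue), "depth" (384x512 float32, m along the optical axis (not along the pixel's ray), 0 where there is no reading), "fx", "fy", "cx", "cy" (pixels), "camera_from_world" (4x4, takes a point from world to camera coordinates). Camera axes: x right, y down, z forward; pixel columns grow to the right and rows downward; lengths in m; the calibration is good to about 2 mm. A picture is of the moment at which its call begins.
A pose or a line that the arm cannot do raises r.PlanningError and nothing moves.
- r.hand_in(): hands the job in; it is judged then, once.
Readings, each from a call of its own:
- r.current_t(): time.
- r.current_q(): joint angles.
- r.current_qvel(): joint speeds.
- r.current_effort(): joint torques, N m.
- r.current_tool_pos(): TCP position.
- r.current_ee_rot(): TCP orientation.
- r.current_contact_force(): force on the tool from outside, world axes, zero at the start.
- r.current_torque(): the same for the moment, N m.
- r.current_opening(): opening from 0.0 (shut) to 1.0 (fully open).
- r.current_finger_force(): force on a finger pad.
Only numpy, scipy, OpenCV 4.12 (cv2) and the standard library are available. Lean on these libraries where they do the work, as an engineer would, in place of code of your own. Each camera call takes 0.05 s, during which the arm holds its last target. There are 200 camera calls.

## Task

Load the tester: carry the tray with its three sample pots onto the tester's loading shelf and let go of it there, then take it again and slide it into the opening until it is fully home, its front wall flush with the tester's face. Keep the three pots standing upright in the tray, handle it gently without ramming it into the tester, and leave the other things on the bench where they are.

Things in the scene. Friction and masses are not known exactly. Their poses are not given: they have to be found in the camera images.
- tester: Fixed white bench tester, 238 mm wide, 330 mm deep. Origin: on the bench, in the plane of its front face, under the middle of the opening; x points level into the opening, z up. Opening 118 mm wide, 90 mm high, floor 20 mm above the bench. Top 140 mm above the bench, behind x = 0.2 170 mm, beacon to 216 mm.
- seat (a point): Point on the chamber floor, 80 mm inside the face, 20 mm above the bench, axes as the tester's: the tray's origin lies here when the tray is home, its front wall flush with the face (its rear then 2 mm short of the chamber's back stop).
- shelf (a point): Point on the loading shelf, 110 mm in front of the face: a good place for the tray's origin. The shelf is the chamber floor run out level to 200 mm in front of the face (20 mm above the bench). Side guides, 14 mm high, 10 mm thick, stand 154 mm apart and over the last 70 mm narrow evenly to the opening's width. Axes as the tester's.
- tray: The loaded sample tray, about 0.35 kg plus pots: aluminium pan 160 mm long (x), 110 mm wide (y), walls 20 mm high, 3 mm thick, floor 4 mm thick, a thin partition 18 mm high across its middle. Origin: under the middle of the pan, z up. +x: the end that enters the tester first; the front handle sticks out at the -x end.
- middle_grip (a point): On the tray, 60 mm above its origin: where to pinch the middle grip, an upright plate 10 mm thick (tray x), 46 mm wide (y), its top 72 mm above the tray's underside. It is over the balance point, for carrying; it passes into the opening with the tray, a gripper holding it does not. Axes as the tray's.
- front_handle (a point): On the tray, at tray x = -0.150, 32 mm above its underside: where to pinch the front handle, a grey plastic bar 18 mm wide (tray y), 14 to 34 mm above the underside, from the pan's front wall (x = -0.080) to x = -0.165. For sliding the tray; too far from the balance point for carrying. Axes as the tray's.
- pot0: Lidded steel sample pot, 36 mm across, 32 mm tall, 50 g, standing loose in the tray's rear half. Origin: centre of its underside, z its own axis.
- pot1: Lidded steel sample pot, 36 mm across, 32 mm tall, 50 g, standing loose in the tray's rear half. Origin: centre of its underside, z its own axis.
- pot2: Lidded steel sample pot, 36 mm across, 32 mm tall, 50 g, standing loose in the tray's front (handle-side) half. Origin: centre of its underside, z its own axis.
- spare_pot: Bystander, to be left alone: a fourth, identical pot, not in the tray: it stands alone on the bench. Origin: centre of its underside.
- wrench: Bystander, to be left alone: steel wrench 220 mm long lying flat. Origin: its underside, about mid-length.
- screwdriver: Bystander, to be left alone: screwdriver 160 mm long lying on the tester's top. Origin: its underside, about mid-length.
- meter: Bystander, to be left alone: grey hand-held multimeter, 140 x 75 x 34 mm, lying flat. Origin: centre of its underside.
- offcut: Bystander, to be left alone: flat plywood offcut, 120 x 80 x 8 mm. Origin: centre of its underside.

How it is judged:
By the outcome, as a careful person would: the job done as asked, in the order asked, and still so for the second after the job is handed in, with the robot touching nothing.
It also fails if it takes over 62 s, if anything falls off the work surface, if the arm or the gripper's body presses on something with over 40 N, if the wrist force passes 120 N, or if a joint passes its speed limit or range.

## Working session

There is one attempt and no reset: what is moved stays moved. The work goes in short steps, each a Python script; the robot and the scene stay as the last script left them, time stands still between calls to the robot, and variables do not carry over. Pictures are saved under pics/ and viewed, at most 10 in all, crops included, and the job is handed in when it is done.

```bash
mkdir -p pics; cat > h.py <<'E'
import numpy as np, cv2
from cell import r, optics
def world(im):
    d=im["depth"]; v,u=np.mgrid[:d.shape[0],:d.shape[1]]
    P=np.stack([(u-im["cx"])/im["fx"]*d,(v-im["cy"])/im["fy"]*d,d,np.ones_like(d)],-1)
    W=P@np.linalg.inv(im["camera_from_world"]).T
    W=W[...,:3]; W[d==0]=np.nan
    return W
def save(im,n,s=1.5): cv2.imwrite("pics/"+n,cv2.resize(im["pixels"][...,::-1],None,fx=s,fy=s))
E
python3 - <<'E'
from h import *
for n in("top","side"):
    im=optics.get_image(n); save(im,n+"0.png"); np.savez(n+"0.npz",**im)
    print(n,np.linalg.inv(im["camera_from_world"]).round(3),im["fx"])
print(r.finger_overhang,r.current_ee_rot(),r.current_t(),r.current_contact_force())
E
```

```text
top [[ 0.006 -0.988  0.156  0.322]
 [-1.    -0.002  0.024  0.086]
 [-0.023 -0.156 -0.988  1.322]
 [ 0.     0.     0.     1.   ]] 399.89088693548354
side [[-0.971 -0.15   0.185  0.29 ]
 [-0.238  0.662 -0.71   1.002]
 [-0.016 -0.734 -0.679  0.993]
 [ 0.     0.     0.     1.   ]] 383.84595937327384
0.022 [ 1.90725241e-01  9.81643327e-01 -4.91774932e-04 -1.38844526e-04] 0.1 [-0.27251771  0.30717412  0.49321897]
```

View pics/top0.png

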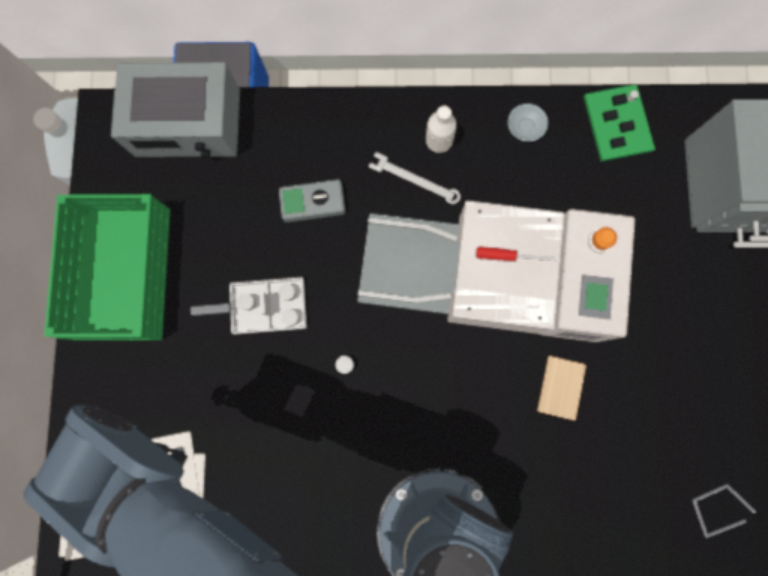

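View pics/side0.png

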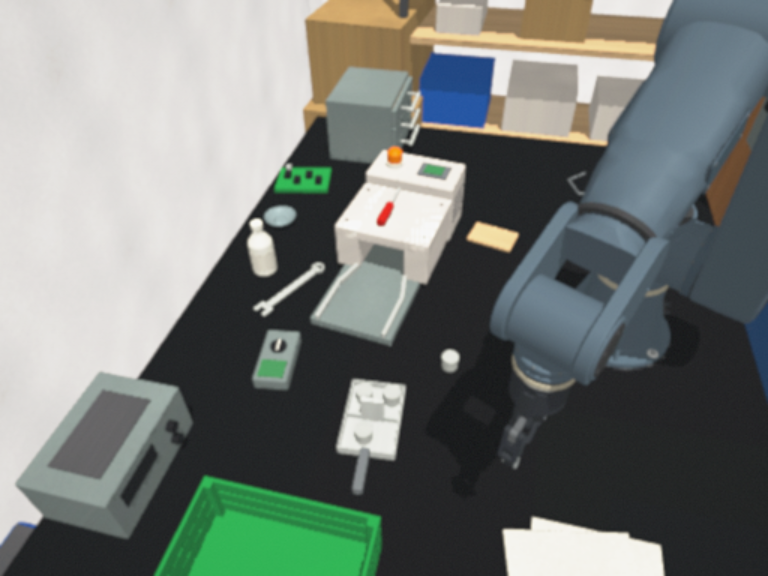

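The top view shows the tray at about (268,305), its handle to the left (world +y). The shelf is at (410,262), leading right into the tester, with its face edge at about x=458. The spare pot is at (344,365) and the meter at (312,200), both off the path. The side view agrees, and all three pots are upright. Next I'll measure.

```bash
cat >> h.py <<'E'
def rect(p):
    (c,s,a)=cv2.minAreaRect(p[:,:2].astype(np.float32)); return np.round(c,4),np.round(s,4),round(a,2)
def line(p):
    vx,vy,x,y=cv2.fitLine(p.astype(np.float32),cv2.DIST_HUBER,0,.001,.001).ravel(); return np.array([x,y]),np.array([vx,vy])
E
python3 - <<'E'
from h import *
for n in("top","side"):
    im=np.load(n+"0.npz"); W=world(im); x,y,z=W[...,0],W[...,1],W[...,2]
    px=im["pixels"].astype(int)
    print(n)
    # tray
    if n=="top":
        m=np.zeros(z.shape,bool); m[175:230,120:210]=1
    else:
        m=np.zeros(z.shape,bool); m[245:335,215:275]=1
    print("bench z",np.nanmedian(z[m&(z<.008)]))
    pan=m&(z>.012)&(z<.03)
    print("all>8mm",rect(W[m&(z>.008)]))
    pl=W[m&(z>.062)&(z<.085)]; print("plate",rect(pl),len(pl),pl[:,2].max())
    pl=W[m&(z>.03)&(z<.045)]; print("pots/handle",len(pl),rect(pl))
    # tester top
    if n=="top": m=np.zeros(z.shape,bool); m[130:225,285:380]=1
    else: m=np.zeros(z.shape,bool); m[110:200,215:310]=1
    t=m&(z>.132)&(z<.148); print("ttop",rect(W[t]),t.sum(),np.median(z[t]))
    t=m&(z>.162)&(z<.178); print("thigh",rect(W[t]),t.sum(),np.median(z[t]))
    if n=="top": m=np.zeros(z.shape,bool); m[135:215,235:305]=1
    else: m=np.zeros(z.shape,bool); m[165:230,205:285]=1
    t=m&(z>.013)&(z<.027); print("shelf",rect(W[t]),t.sum(),np.median(z[t]))
    t=m&(z>.029)&(z<.038); print("guides",rect(W[t]),t.sum())
im=np.load("top0.npz")
cv2.imwrite("pics/topcrop.png",np.hstack([cv2.resize(im["pixels"][170:240,110:220,::-1],None,fx=3.6,fy=3.6,interpolation=2),cv2.resize(im["pixels"][135:235,230:387,::-1],None,fx=2.52,fy=2.52,interpolation=2)[:252]]))
E
```

```text
top
bench z 0.00026352130866391654
all>8mm (array([0.4714, 0.4286]), array([0.1217, 0.282 ]), 1.47)
plate (array([0.4751, 0.3693]), array([0.0446, 0.0106]), 6.54) 49 0.0757281132243004
pots/handle 429 (array([0.4873, 0.4133]), array([0.2318, 0.0883]), 83.85)
ttop (array([ 0.545 , -0.1519]), array([0.2285, 0.2394]), 82.85) 5025 0.1400426423482386
thigh (array([ 0.5351, -0.1583]), array([0.1786, 0.2328]), 87.43) 494 0.16764316328455164
shelf (array([0.5629, 0.0579]), array([0.2072, 0.2166]), 82.03) 3198 0.019882521387355134
guides (array([0.5576, 0.0617]), array([0.1994, 0.2032]), 82.84) 362
side
bench z 0.0016235678400622344
all>8mm (array([0.4718, 0.4124]), array([0.1106, 0.2492]), 4.7)
plate (array([0.4756, 0.3716]), array([0.0444, 0.0127]), 5.08) 79 0.0770353270989852
pots/handle 556 (array([0.4526, 0.4155]), array([0.0912, 0.2302]), 13.81)
ttop (array([ 0.5366, -0.1951]), array([0.3261, 0.2382]), 82.71) 2140 0.14160133413329795
thigh (array([ 0.5053, -0.201 ]), array([0.2579, 0.2341]), 11.68) 798 0.1713717324259425
shelf (array([0.5857, 0.0074]), array([0.309 , 0.2693]), 80.49) 2460 0.02145087965063608
guides (array([0.5756, 0.0366]), array([0.2692, 0.2244]), 74.37) 308
```

View pics/topcrop.png

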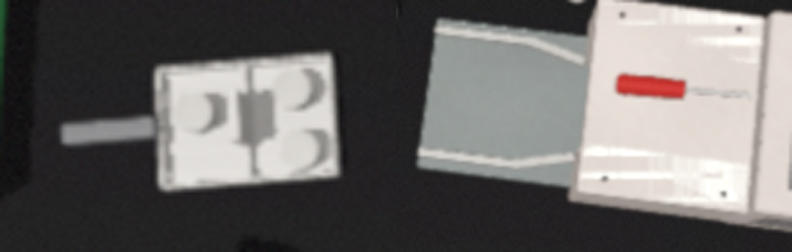

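```bash
cat >> h.py <<'E'
from scipy.optimize import least_squares
def box(q,x0,x1,w,s): # soft inside
    sg=lambda t:1/(1+np.exp(-np.clip(t/s,-40,40)))
    return sg(np.minimum(np.minimum(q[:,0]-x0,x1-q[:,0]),w-abs(q[:,1])))
def fit(W,boxes,p0,zmin,pad=.06,s=.002):
    P=W.reshape(-1,3); P=P[~np.isnan(P[:,0])]
    def loc(p,xy):
        c,sn=np.cos(p[2]),np.sin(p[2]); d=xy-p[:2]; return np.c_[d[:,0]*c+d[:,1]*sn,-d[:,0]*sn+d[:,1]*c]
    q=loc(p0,P[:,:2]); k=np.zeros(len(q),bool)
    for a,b,w in boxes: k|=(q[:,0]>a-pad)&(q[:,0]<b+pad)&(abs(q[:,1])<w+pad)
    P=P[k]
    lab=(P[:,2]>zmin)
    def f(p,s): 
        q=loc(p,P[:,:2]); return np.max([box(q,a,b,w,s) for a,b,w in boxes],0)-lab
    p=least_squares(f,p0,x_scale=[.01,.01,.05],args=(.006,),diff_step=1e-4).x
    o=least_squares(f,p,x_scale=[.01,.01,.05],args=(s,),diff_step=1e-4)
    return o.x,(o.fun**2).sum(),len(P)
TRAY=[(-.08,.08,.055),(-.165,-.08,.009)]
TEST=[(-.2,0,.087),(0,.33,.119)]
def axis(p): return np.array([np.cos(p[2]),np.sin(p[2])])
E
python3 - <<'E'
from h import *
for n in("top","side"):
    W=world(np.load(n+"0.npz"))
    for z in(.008,.012): 
        print(n,"tray",fit(W,TRAY,[.473,.37,-1.50],z,pad=.025))
        print(n,"tester",fit(W,TEST,[.55,-.03,-1.69],z,pad=.02))
        q=[.55,-.03,-1.69]
    print("body140",fit(W,[(0,.2,.119)],[.55,-.03,-1.69],.13,pad=.015))
E
```

```text
top tray (array([ 0.4751908 ,  0.38173761, -1.48743272]), np.float64(927.6410154018375), 3456)
top tester (array([ 0.55674571, -0.03692564, -1.69345251]), np.float64(508.4776777445385), 15166)
top tray (array([ 0.4761499 ,  0.37039656, -1.48706337]), np.float64(1001.5939133736234), 3456)
top tester (array([ 0.55678346, -0.03694068, -1.69344459]), np.float64(499.3128577028116), 15166)
body140 (array([ 0.56070294, -0.04426302, -1.69624025]), np.float64(226.6207713327964), 7160)
side tray (array([ 0.47532539,  0.37106846, -1.49023552]), np.float64(812.1654834225168), 3909)
side tester (array([ 0.55468419, -0.03390767, -1.69406259]), np.float64(486.1189400699249), 9013)
side tray (array([ 0.4752813 ,  0.37061479, -1.49132868]), np.float64(894.7955933086919), 3909)
side tester (array([ 0.55471109, -0.03454882, -1.69442915]), np.float64(496.1809027066422), 9013)
body140 (array([ 0.56135343, -0.04693698, -1.70564804]), np.float64(804.884390844146), 4832)
```

```bash
cat >> h.py <<'E'
def traylab(im,W): # brightness label as pseudo height
    V=W.copy(); V[...,2]=im["pixels"].max(-1); return V
E
python3 - <<'E'
from h import *
for n in("top","side"):
    im=np.load(n+"0.npz"); W=world(im)
    for z in(60,90): print(n,"tray",fit(traylab(im,W),TRAY,[.473,.37,-1.50],z,pad=.025))
    print(n,"tray z2.5",fit(W,TRAY,[.473,.37,-1.50],.003,pad=.02))
    print("body",fit(W,[(0,.33,.119)],[.55,-.03,-1.69],.06,pad=.02))
    V=W.copy();p=[.556,-.036,-1.693]; a=axis(p); 
    q=(W[...,:2]-p[:2])@a; V[(q>-.03)]=np.nan
    print("shelf",fit(V,[(-.2,.2,.087)],p,.01,pad=.02))
    # inner opening/guides in tester frame
    b=np.array([-a[1],a[0]]); l=(W[...,:2]-p[:2])@b
    g=(W[...,2]>.029)&(W[...,2]<.039)&(q>-.19)&(q<-.08)&(abs(l)<.1)
    print("guide lateral +,-",np.median(l[g&(l>0)]),np.median(l[g&(l<0)]))
E
```

```text
top tray (array([ 0.47563072,  0.37036755, -1.49154524]), np.float64(224.13928754990664), 3456)
top tray (array([ 0.47653915,  0.37138233, -1.4958295 ]), np.float64(150.87041516112757), 3456)
top tray z2.5 (array([ 0.4759096 ,  0.37057127, -1.4878335 ]), np.float64(544.4539646319122), 3076)
body (array([ 0.55907584, -0.03909847, -1.70018016]), np.float64(286.0780023106863), 11341)
shelf (array([ 0.55106947, -0.03734   , -1.7076753 ]), np.float64(295.50928870887464), 3573)
guide lateral +,- 0.08540230695141866 -0.07851096138795327
side tray (array([ 0.47442199,  0.3732053 , -1.49470579]), np.float64(284.58284659746124), 3909)
side tray (array([ 0.47508873,  0.37270994, -1.4950141 ]), np.float64(201.16705770092918), 3909)
side tray z2.5 (array([ 0.47506237,  0.37206714, -1.48954118]), np.float64(387.31385650358214), 3469)
body (array([ 0.55711651, -0.03621378, -1.69765343]), np.float64(955.3777142476274), 6287)
shelf (array([ 0.55006222, -0.03726531, -1.70331821]), np.float64(257.3413645351838), 2560)
guide lateral +,- 0.08333261970118265 -0.08033780437771132
```

```bash
cat >> h.py <<'E'
from scipy.spatial.transform import Rotation as R
TS=np.array([.558,-.037,-1.698])
def quat(th,sgn=1): # tool down, y at heading th
    y=sgn*np.array([np.cos(th),np.sin(th),0]); z=np.array([0,0,-1.]); return R.from_matrix(np.c_[np.cross(y,z),y,z]).as_quat()
def st(m=""): print(m,"t%.2f"%r.current_t(),np.round(r.current_tool_pos(),4),"F",np.round(r.current_contact_force(),1),"op",round(float(r.current_opening()),3),"ff",r.current_finger_force())
E
python3 - <<'E'
from h import *
T=np.array([.4755,.371,-1.492]); S=TS[:2]-.110*axis(TS)
for s in(1,-1):
    print(s,[np.round(r.inverse_kinematics(p,quat(a,s)),2) for p,a in(([*T[:2],.16],T[2]),([*T[:2],.063],T[2]),([*S,.083],TS[2]))])
E
```

```text
1 [array([ 0.59,  0.52,  1.57, -0.  ,  1.05,  2.08]), array([ 0.59,  0.65,  1.63, -0.  ,  0.87,  2.08]), array([ 0.04,  0.58,  1.69, -0.  ,  0.87,  1.74])]
-1 [array([ 0.59,  0.52,  1.57, -0.  ,  1.05, -1.06]), array([ 0.59,  0.65,  1.63, -0.  ,  0.87, -1.06]), array([ 0.04,  0.58,  1.69, -0.  ,  0.87, -1.4 ])]
```

```bash
python3 - <<'E'
from h import *
T=np.array([.4755,.371,-1.492]); q=quat(T[2],-1)
r.move_to([*T[:2],.17],q); st("above")
r.move_linear([*T[:2],.063],vel=.12); st("down")
r.set_gripper(0.0,60); st("grip")
r.move_linear([*T[:2],.068],vel=.03); st("5mm up")
im=optics.get_image("top"); np.savez("top1.npz",**im)
im2=optics.get_image("side"); np.savez("side1.npz",**im2)
save({"pixels":im2["pixels"][180:350,180:360]},"side1.png",3)
E
```

```text
above t1.27 [0.4749 0.3716 0.1702] F [-0.3  0.  -0.2] op 1.002 ff 0.0
down t2.32 [0.4759 0.3713 0.0637] F [ 0.1 -0.4  0.5] op 1.003 ff 0.0
grip t3.02 [0.4756 0.3712 0.0634] F [-1.9  0.6  4.8] op 0.085 ff 58.88103783130646
5mm up t3.34 [0.4753 0.3708 0.0677] F [ 0.9  0.4 -4.9] op 0.086 ff 58.55944633483887
```

View pics/side1.png

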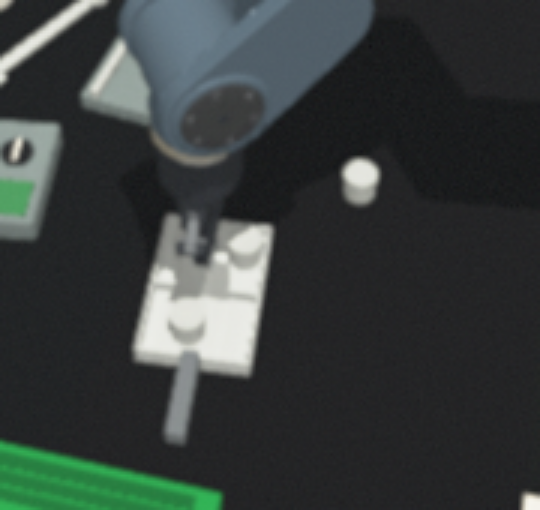

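The tray is gripped by its plate (crop ≈(195,250)), about 5 N on the wrist, level, with the pots standing. Now I'll carry it to the shelf.

```bash
python3 - <<'E'
from h import *
S=TS[:2]-.110*axis(TS); p=r.current_tool_pos(); q=quat(TS[2],-1)
r.move_linear([p[0],p[1],.14],vel=.08)
r.move_linear([*S,.14],q,vel=.1); st("over")
r.move_linear([*S,.090],vel=.06); st("low")
z=.090
while z>.080:
    z-=.001; r.move_linear([*S,z],vel=.02)
    if r.current_contact_force()[2]>-2.5: break
st("touch")
r.set_gripper(.45); st("open")
r.move_linear([*S,.16],vel=.12)
# retreat to handle side, high
H=TS[:2]-.30*axis(TS)
r.move_linear([*H,.25],vel=.25); st("away")
for n in("top","side"):
    im=optics.get_image(n); np.savez(n+"2.npz",**im); save(im,n+"2.png",1.5)
    W=world(im)
    V=traylab(im,W)
E
```

```text
over t7.78 [0.5719 0.0723 0.14  ] F [ 0.4 -0.3 -6.1] op 0.089 ff 58.565563559532166
low t8.77 [0.5722 0.0721 0.0904] F [ 0.3  0.6 -5.2] op 0.084 ff 58.568370938301086
touch t10.52 [0.5721 0.0721 0.0834] F [-1.8 -0.9  1.2] op 0.082 ff 59.30442810058594
open t10.92 [0.5721 0.0721 0.0831] F [ 0.2 -0.3  0.5] op 0.451 ff 0.0
away t12.70 [0.5957 0.2597 0.2491] F [-0.4 -0.4  0.5] op 0.448 ff 0.0
```

View pics/side2.png

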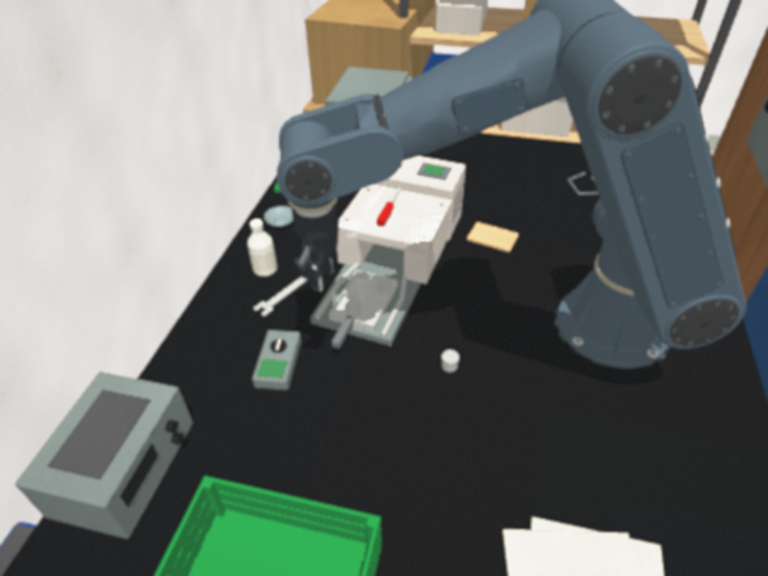

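View pics/top2.png

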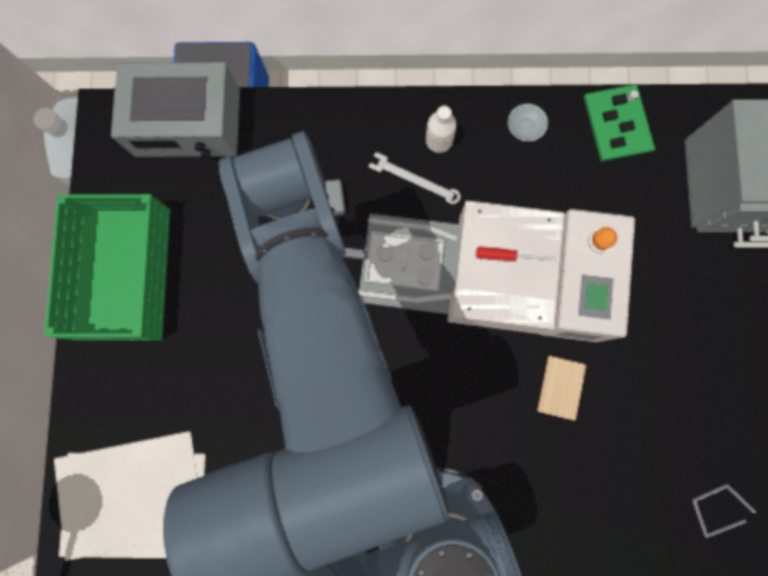

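All three pots stand (top ≈(385,250), (428,250), (425,275)), the tray lies between the guides, and nothing else has moved. Next I'll measure the tray and the opening in the tester frame.

```bash
python3 - <<'E'
from h import *
a=axis(TS); b=np.array([-a[1],a[0]])
for n in("top","side"):
    im=np.load(n+"2.npz"); W=world(im); d=W[...,:2]-TS[:2]; q=d@a; l=d@b; z=W[...,2]
    k=(q>-.3)&(q<-.01)&(abs(l)<.1)
    pl=k&(z>.082)&(z<.1); print(n,"plate q,l",len(q[pl]),(q[pl].min()+q[pl].max())/2,(l[pl].min()+l[pl].max())/2,np.ptp(l[pl]))
    h=k&(q<-.205)&(z>.03)&(z<.062)&(abs(l)<.03); print("handle",h.sum(),np.median(q[h]),np.median(l[h]),np.median(z[h]),q[h].min())
    m=k&(q<-.04)&(abs(l)<.0705)
    print("tray fit (tester frame)",fit(np.dstack([np.where(m,q,np.nan),l,z]),[(-.08,.08,.055)],[-.11,0,0],.0225,pad=.015))
    for z0 in (.031,):
        for lo,hi in((-.19,-.14),(-.14,-.08)):
            g=k&(z>z0)&(z<.038)&(q>lo)&(q<hi)&(abs(l)>.068)
            print("guides",lo,np.median(l[g&(l>0)]),np.median(l[g&(l<0)]),g.sum())
    # opening side walls: face white points below top
    c=(z>.045)&(z<.10)&(q>-.012)&(q<.012)&(abs(l)<.125)
    if c.sum()>20: print("face",c.sum(),np.median(q[c]),"inner edges",np.sort(l[c&(l>0)])[:3],np.sort(l[c&(l<0)])[-3:])
    e=(z>.136)&(z<.145)&(q<.15)&(q>-.03)&(abs(l)<.15); 
    print("top front",np.percentile(q[e],.5),"lat",np.percentile(l[e],[.5,99.5]))
E
```

```text
top plate q,l 45 -0.10798691524765776 0.0005459442403938936 0.04317435667781307
handle 62 -0.22129035854660112 -0.0011954492348625315 0.052825465385415105 -0.24505842380003026
tray fit (tester frame) (array([-0.11074259,  0.00112244,  0.00960303]), np.float64(417.1008706187843), 2088)
guides -0.19 0.08385231926944774 -0.08109731596553438 70
guides -0.14 0.08201018094812149 -0.08171669369732434 86
face 54 0.0019139403758303886 inner edges [0.05972623 0.06032428 0.06180794] [-0.06877027 -0.06417085 -0.06086172]
top front 0.002374660059165653 lat [-0.11685471  0.1181417 ]
side plate q,l 53 -0.11070747370345696 0.00010137455052484402 0.04695356362121267
handle 125 -0.24501180872076986 -0.003541930621398583 0.054131313961517824 -0.2742965268544214
tray fit (tester frame) (array([-0.11151218, -0.00047416,  0.00322505]), np.float64(156.99569444550272), 1517)
guides -0.19 0.0802153848521686 -0.08297846875890681 57
guides -0.14 0.08093695767836104 -0.08248210231347469 65
face 354 0.0026219586181559793 inner edges [0.05761892 0.05793828 0.05817304] [-0.05962005 -0.05844712 -0.05799564]
top front -0.0002467217468172262 lat [-0.11892295  0.11620472]
```

```bash
python3 - <<'E'
from h import *
a=axis(TS); b=np.array([-a[1],a[0]]); P=lambda q,l,z:[*(TS[:2]+q*a+l*b),z]
r.set_gripper(.5)
qs=[quat(TS[2]+np.pi/2,s) for s in(1,-1)]
s=[r.inverse_kinematics(P(-.26,0,.12),q) for q in qs]; print(np.round(s,2))
q=qs[int(np.argmin([abs(x[5]) for x in s]))]
r.move_to(P(-.262,-.0015,.2),q); st("above")
r.move_linear(P(-.262,-.0015,.055),vel=.1); st("down")
r.set_gripper(0,40); st("grip")
q0=-.262; 
for q1 in np.arange(q0+.02,-.100,.02):
    r.move_linear(P(q1,-.0015*(1-(q1-q0)/.1) if q1<q0+.1 else 0,.055),vel=.07)
    f=np.array(r.current_contact_force()); print(round(q1,3),"along %.1f lat %.1f z %.1f"%(f[:2]@a,f[:2]@b,f[2]))
    if abs(f[:2]@a)>15 or abs(f[:2]@b)>20: print("STOP");break
st("end")
im=optics.get_image("side"); np.savez("side3.npz",**im); save({"pixels":im["pixels"][90:250,180:340]},"side3.png",3.5)
E
```

```text
[[ 0.28  0.61  1.52 -0.    1.01  0.41]
 [ 0.28  0.61  1.52 -0.    1.01 -2.73]]
above t14.38 [0.5898 0.2231 0.2001] F [ 0.  -0.3  0.7] op 0.499 ff 0.0
down t15.98 [0.5901 0.2232 0.0556] F [ 0.5 -0.1 -0.6] op 0.501 ff 0.0
grip t16.47 [0.5898 0.2231 0.055 ] F [ 0.2 -0.   0.1] op -0.001 ff 0.0
-0.242 along -0.0 lat 0.2 z 0.9
-0.222 along -0.4 lat 0.1 z 0.4
-0.202 along -0.2 lat -0.6 z -1.2
-0.182 along 0.1 lat -0.1 z 0.6
-0.162 along -0.6 lat 0.5 z -0.1
-0.142 along 0.8 lat 0.3 z 0.0
-0.122 along 0.1 lat -0.2 z -0.8
-0.102 along -0.7 lat 0.3 z 0.1
end t19.93 [0.5708 0.0636 0.055 ] F [0.4 0.7 0.1] op -0.0 ff 0.0
```

View pics/side3.png

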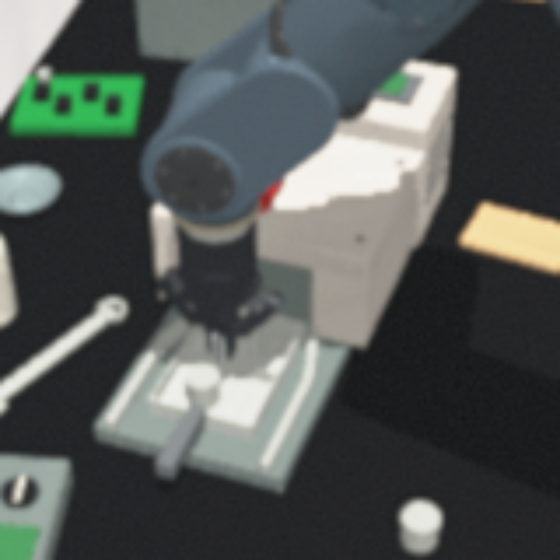

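The fingers shut on nothing and missed the handle, and I should have checked that before moving. The side view shows the handle end at (168,465) and the gripper above the pan, with no force on it. I'll find out what happened from the depth data first.

```bash
python3 - <<'E'
from h import *
a=axis(TS); b=np.array([-a[1],a[0]])
for n in("side2","side3"):
    im=np.load(n+".npz"); W=world(im); d=W[...,:2]-TS[:2]; q=d@a; l=d@b; z=W[...,2]
    print(n)
    for lo,hi in((-.285,-.265),(-.265,-.245),(-.245,-.225),(-.225,-.205)):
        h=(q>lo)&(q<hi)&(abs(l)<.06)&(z>.03)&(z<.07); print("handle slab",lo,h.sum(),np.round(np.median(l[h]),4) if h.sum() else 0,np.round(np.percentile(z[h],[10,90]),3) if h.sum() else 0)
    k=(q>-.2)&(q<-.1)&(abs(l)<.045)&(z>.0222)&(z<.045); print("pan start",np.percentile(q[k],[1,5]))
    g=(abs(q+.102)<.03)&(abs(l)<.05)&(z>.02)&(z<.2); print("gripper zone z low", np.percentile(z[g],[1,10]) if g.sum() else 0)
    # dark finger points
    m=(im["pixels"].max(-1)<70)&(q>-.16)&(q<-.04)&(abs(l)<.06)&(z>.03)&(z<.15); 
    if m.sum(): i=np.argsort(z[m])[:5]; print("finger tip cand",np.c_[q[m],l[m],z[m]][i].round(3))
E
```

```text
side2
handle slab -0.285 27 -0.0028 [0.041 0.056]
handle slab -0.265 36 -0.004 [0.046 0.057]
handle slab -0.245 32 -0.004 [0.045 0.056]
handle slab -0.225 30 -0.0042 [0.043 0.058]
pan start [-0.19620405 -0.18895331]
gripper zone z low [0.02198111 0.02501621]
side3
handle slab -0.285 0 0 0
handle slab -0.265 15 -0.0001 [0.039 0.053]
handle slab -0.245 36 -0.0032 [0.045 0.057]
handle slab -0.225 31 -0.0055 [0.047 0.057]
pan start [-0.19814589 -0.19003974]
gripper zone z low [0.02217389 0.02546073]
finger tip cand [[-0.107 -0.01   0.081]
 [-0.107 -0.013  0.082]
 [-0.105 -0.009  0.085]
 [-0.106 -0.013  0.086]
 [-0.093 -0.012  0.09 ]]
```

```bash
python3 - <<'E'
from h import *
im=np.load("side2.npz"); save({"pixels":im["pixels"][150:250,170:310]},"side2c.png",5)
E
```

```text
(no output)
```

View pics/side2c.png

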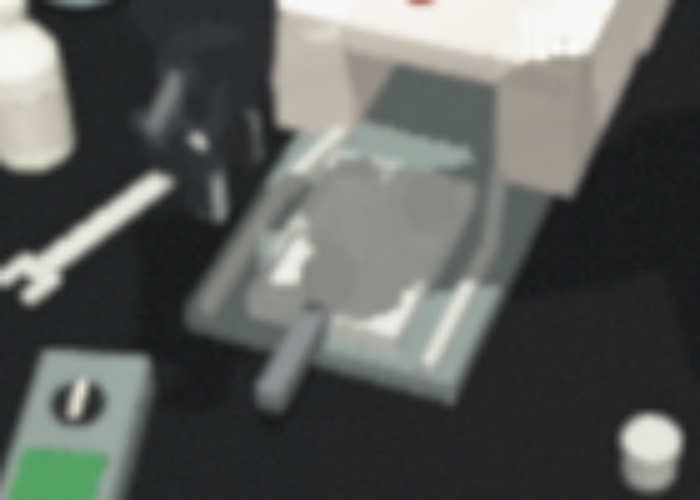

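```bash
python3 - <<'E'
from h import *
im=np.load("side3.npz"); p=r.current_tool_pos(); print(p,R.from_quat(r.current_ee_rot()).as_matrix().round(3),r.current_q().round(3) if hasattr(r.current_q(),'round') else r.current_q())
M=im["camera_from_world"]
for z in(.033,.045,.055,.065,.08,.1):
    c=M@[p[0],p[1],z,1]; u=im["fx"]*c[0]/c[2]+im["cx"]; v=im["fy"]*c[1]/c[2]+im["cy"]; i,j=int(round(v)),int(round(u))
    print(z,"crop px",((u-180)*3.5).round(),((v-90)*3.5).round(),"depth exp %.3f got %.3f"%(c[2],im["depth"][i,j]),im["pixels"][i,j])
E
```

```text
[0.57089376 0.06385135 0.05497612] [[ 0.127  0.992 -0.   ]
 [ 0.992 -0.127 -0.   ]
 [-0.    -0.    -1.   ]] [ 0.03   0.62   1.71  -0.     0.811  0.158]
0.033 crop px 222.0 376.0 depth exp 1.370 got 1.376 [168 170 163]
0.045 crop px 222.0 367.0 depth exp 1.362 got 1.388 [151 153 147]
0.055 crop px 221.0 360.0 depth exp 1.355 got 1.381 [144 147 144]
0.065 crop px 221.0 353.0 depth exp 1.349 got 1.340 [135 140 138]
0.08 crop px 220.0 342.0 depth exp 1.338 got 1.331 [130 135 133]
0.1 crop px 220.0 327.0 depth exp 1.325 got 1.312 [42 45 49]
```

The shut fingertips appear at z≈0.06, where TCP 0.055 minus the overhang should put them at 0.033. The fingers passed over the handle, and the tray was nudged about 14 mm. I'll back out and measure the real fingertip offset in free space.

```bash
python3 - <<'E'
from h import *
a=axis(TS); b=np.array([-a[1],a[0]]); P=lambda q,l,z:[*(TS[:2]+q*a+l*b),z]
r.move_linear(P(-.104,0,.15),vel=.1)
r.move_linear(P(-.33,0,.15),vel=.2)
for op in(0,.35):
    r.set_gripper(op); r.sleep(.2)
    im=optics.get_image("side"); np.savez("g%d.npz"%(op*100),**im); W=world(im); p=r.current_tool_pos(); print(np.round(p,4),r.current_opening())
    d=W[...,:2]-p[:2]; k=(np.abs(d@a)<.03)&(abs(d@b)<.06)&(W[...,2]>.08)&(W[...,2]<.2)
    z=W[...,2][k]; i=np.argsort(z)[:8]; print(np.c_[(d@a)[k],(d@b)[k],z-p[2]][i].round(3), k.sum())
    top=optics.get_image("top"); Wt=world(top)
    for n,I,V in(("side",im,W),) if op else (("side",im,W),("top",top,Wt)):
        dd=V[...,:2]-TS[:2]; q=dd@a; l=dd@b; z=V[...,2]
        m=(q>-.26)&(q<-.04)&(abs(l)<.07)
        pl=m&(z>.082)&(z<.1); print(n,"plate",pl.sum(),(q[pl].min()+q[pl].max())/2,(l[pl].min()+l[pl].max())/2)
        h=m&(q<-.205)&(z>.048)&(z<.062)&(abs(l)<.03)
        if h.sum(): print("handle",h.sum(),np.polyfit(q[h],l[h],1),np.median(q[h]),np.median(l[h]))
u,v=230,150
save({"pixels":im["pixels"][100:240,150:310]},"g35.png",4)
E
```

```text
[0.5999 0.2902 0.15  ] -0.0017161632406035197
[[-0.008 -0.001  0.008]
 [-0.008  0.005  0.01 ]
 [-0.008 -0.008  0.011]
 [-0.003  0.011  0.011]
 [-0.005 -0.007  0.012]
 [-0.01  -0.006  0.012]
 [-0.009  0.001  0.012]
 [-0.005  0.003  0.012]] 85
side plate 56 -0.08239454993142725 -0.00045486747280260725
handle 60 [-0.00886559 -0.00378611] -0.22752267770039236 -0.0021367415431467847
top plate 46 -0.08221073677970273 0.0001344694386692432
handle 67 [0.02029773 0.00488769] -0.22494747370909396 0.00039258928290638716
[0.5999 0.2903 0.15  ] 0.3515711753890979
[[ 0.006  0.016  0.005]
 [-0.003 -0.021  0.006]
 [-0.001  0.015  0.008]
 [-0.009  0.021  0.009]
 [ 0.006  0.015  0.01 ]
 [-0.008 -0.017  0.01 ]
 [-0.008  0.018  0.01 ]
 [ 0.014  0.015  0.011]] 127
side plate 55 -0.08496645202722462 -0.0003571398025647519
handle 65 [-0.04065275 -0.01124123] -0.2292608302006853 -0.0022852560228061366
```

View pics/g35.png

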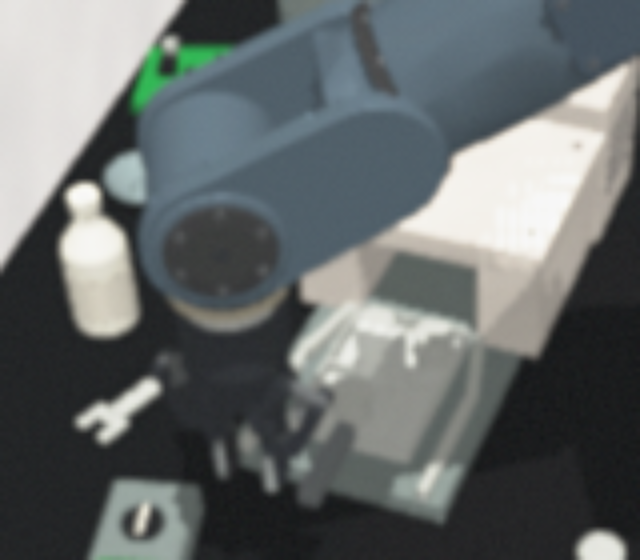

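The fingertips sit about 28 mm higher than reported TCP minus overhang. In the view, the finger pads at (225,455)/(270,470) look symmetrical about the line, so there's no lateral error. The tray is now at x≈-0.083 and still straight. I'll grasp lower, with force checks and a check on the grip itself.

```bash
python3 - <<'E'
from h import *
a=axis(TS); b=np.array([-a[1],a[0]]); P=lambda q,l,z:[*(TS[:2]+q*a+l*b),z]
top=optics.get_image("top"); W=world(top); d=W[...,:2]-TS[:2]; q=d@a; l=d@b; z=W[...,2]
m=((q>-.163)&(q<-.02)&(abs(l)<.052)&(z>.05)&(z<.07)&~((abs(q+.083)<.01)&(abs(l)<.026)))
n,lab,stt,c=cv2.connectedComponentsWithStats(m.astype(np.uint8))
for i in range(1,n):
    k=lab==i
    if k.sum()>10: print("lid",k.sum(),q[k].mean().round(3),l[k].mean().round(3),"z %.4f sd %.4f"%(z[k].mean(),z[k].std()))
r.set_gripper(.5)
qh=-.083-.150
r.move_linear(P(qh,-.001,.1),vel=.12)
r.move_linear(P(qh,-.001,.055),vel=.1)
for zz in np.arange(.050,.0299,-.005):
    r.move_linear(P(qh,-.001,zz),vel=.05)
    f=r.current_contact_force()
    if np.linalg.norm(f)>6: print("contact");break
st("down"); r.set_gripper(0,40); st("grip")
im=optics.get_image("side"); np.savez("s4.npz",**im)
E
```

```text
lid 96 -0.038 0.025 z 0.0563 sd 0.0025
lid 94 -0.128 0.011 z 0.0557 sd 0.0023
lid 91 -0.034 -0.031 z 0.0560 sd 0.0023
down t26.82 [0.5864 0.1942 0.0296] F [ 0.5  0.3 -0.1] op 0.503 ff 0.0
grip t27.16 [0.5868 0.1943 0.0303] F [-1.1 -0.8  1.4] op 0.196 ff 41.41177296638489
```

The handle is gripped (opening ≈17 mm, 41 N) and all three lids are level at z≈0.056. Now I'll slide it in with force checks, stopping short to measure.

```bash
cat >> h.py <<'E'
a=axis(TS); b=np.array([-a[1],a[0]]); P=lambda q,l,z:[*(TS[:2]+q*a+l*b),z]
def slide(q0,q1,l0,l1,z,step,vel,fmax):
    n=max(1,int(np.ceil((q1-q0)/step)))
    for i in range(1,n+1):
        t=i/n; r.move_linear(P(q0+t*(q1-q0),l0+min(1,2*t)*(l1-l0),z),vel=vel)
        f=np.array(r.current_contact_force()); print(round(q0+t*(q1-q0),4),"along %.1f lat %.1f z %.1f"%(f[:2]@a,f[:2]@b,f[2]),round(float(r.current_opening()),3))
        if np.linalg.norm(f)>fmax: print("STOP"); return
E
python3 - <<'E'
from h import *
slide(-.233,-.085,-.001,0,.030,.015,.06,12)
st()
for n in("side","top"):
    im=optics.get_image(n); np.savez(n+"5.npz",**im); W=world(im); d=W[...,:2]-TS[:2]; q=d@a; l=d@b; z=W[...,2]
    for lo,hi in((.03,.045),): 
        k=(q>-.05)&(q<.03)&(abs(l)<.055)&(abs(l)>.014)&(z>lo)&(z<hi); print(n,"wall pts",k.sum(),np.percentile(q[k],[2,10,50]) if k.sum() else "")
    c=(z>.045)&(z<.12)&(q>-.02)&(q<.02)&(abs(l)<.115)&(abs(l)>.062); print("face",c.sum(),np.median(q[c]) if c.sum() else "")
E
```

```text
-0.2182 along 4.2 lat 1.2 z 3.5 0.196
-0.2034 along 2.9 lat 0.6 z 4.3 0.203
-0.1886 along 2.6 lat 1.8 z 4.3 0.204
-0.1738 along 1.8 lat 0.7 z 4.5 0.202
-0.159 along 1.5 lat 1.3 z 5.4 0.194
-0.1442 along 0.5 lat 1.4 z 5.1 0.2
-0.1294 along 1.0 lat 0.8 z 6.2 0.202
-0.1146 along 1.5 lat 0.5 z 5.7 0.202
-0.0998 along 1.5 lat 1.5 z 5.9 0.203
-0.085 along 1.3 lat 1.1 z 5.5 0.202
 t31.21 [0.569  0.0473 0.0301] F [ 1.  -1.4  5.5] op 0.202 ff 41.92243695259094
side wall pts 28 [-0.0178712  -0.01619873 -0.01380863]
face 319 0.0020656724944014496
top wall pts 0 
face 24 0.0017288441291238247
```

```bash
python3 - <<'E'
from h import *
slide(-.085,-.0715,0,0,.030,.007,.03,12)
F=lambda:np.mean([np.array(r.current_contact_force())[:2]@a for _ in range(5) if r.sleep(.02) is None])
f0=F(); q=-.0715; hit=False
while q<-.0625:
    q+=.0005; r.move_linear(P(q,0,.030),vel=.01); f=F(); print(round(q,4),round(f,2),end="; ")
    if f<f0-4: hit=True; break
print(hit,f0); st()
im=optics.get_image("side"); np.savez("side6.npz",**im); W=world(im); d=W[...,:2]-TS[:2]; qq=d@a; l=d@b; z=W[...,2]
k=(qq>-.05)&(qq<.03)&(abs(l)<.055)&(abs(l)>.014)&(z>.03)&(z<.045); print("wall",k.sum(),np.percentile(qq[k],[2,10,50]))
E
```

```text
-0.0783 along -2.4 lat -0.2 z 5.7 0.205
-0.0715 along -3.6 lat -0.2 z 6.0 0.199
-0.071 nan; -0.0705 nan; -0.07 nan; -0.0695 nan; -0.069 nan; -0.0685 nan; -0.068 nan; -0.0675 nan; -0.067 nan; -0.0665 nan; -0.066 nan; -0.0655 nan; -0.065 nan; -0.0645 nan; -0.064 nan; -0.0635 nan; -0.063 nan; -0.0625 nan; False nan
 t38.14 [0.5674 0.0292 0.0303] F [ 8.3 32.1  1.1] op 0.201 ff 41.37261629104614
wall 24 [7.70765542e-05 1.08866231e-03 4.83959570e-03]
  return _methods._mean(a, axis=axis, dtype=dtype,
  ret = ret.dtype.type(ret / rcount)
```

My force filter returned NaN, so the push went on slowly to the back stop, reaching 33 N. The back stop lies 2 mm past flush. I'll unload now and draw the tray back 2 mm from there.

```bash
python3 - <<'E'
from h import *
def F():
    v=[]
    for _ in range(4): r.sleep(.02); v.append(np.array(r.current_contact_force())[:2]@a)
    return np.mean(v)
q=-.0625; f=F(); print(f)
while f<-6 and q>-.068:
    q-=.0004; r.move_linear(P(q,0,.030),vel=.01); f=F(); print(round(q,4),round(f,2),end="; ")
q0=q
for i in range(4):
    q-=.0005; r.move_linear(P(q,0,.030),vel=.01); print(round(q,4),round(F(),2),end="; ")
st()
def wall(t):
    im=optics.get_image("side"); np.savez(t+".npz",**im); W=world(im); d=W[...,:2]-TS[:2]; qq=d@a; l=d@b; z=W[...,2]
    k=(qq>-.05)&(qq<.03)&(abs(l)<.055)&(abs(l)>.014)&(z>.03)&(z<.045); print("wall",k.sum(),np.percentile(qq[k],[2,10,50]))
    c=(z>.045)&(z<.12)&(qq>-.02)&(qq<.02)&(abs(l)<.115)&(abs(l)>.062); print("face",c.sum(),np.percentile(qq[c],[2,10,50]))
wall("s7")
E
```

```text
-32.84665409184985
-0.0629 -29.87; -0.0633 -26.76; -0.0637 -23.59; -0.0641 -20.03; -0.0645 -17.11; -0.0649 -14.24; -0.0653 -11.24; -0.0657 -7.88; -0.0661 -5.88; -0.0666 -3.57; -0.0671 -1.21; -0.0676 1.43; -0.0681 3.43;  t42.38 [0.5665 0.03   0.03  ] F [ 3.2 -4.3  6.1] op 0.202 ff 41.994967460632324
wall 27 [0.00065839 0.00147594 0.00434481]
face 333 [-0.00220738 -0.00014614  0.00237517]
```

```bash
python3 - <<'E'
from h import *
for q in(-.0687,-.0692,-.0698):
    r.move_linear(P(q,0,.030),vel=.01); f=np.array(r.current_contact_force()); print(q,(f[:2]@a).round(2),f[2].round(1))
def wall():
  for n in("side","top"):
    im=optics.get_image(n); W=world(im); d=W[...,:2]-TS[:2]; qq=d@a; l=d@b; z=W[...,2]
    k=(qq>-.05)&(qq<.03)&(abs(l)<.055)&(abs(l)>.014)&(z>.03)&(z<.045)
    if k.sum(): print(n,"wall",k.sum(),np.percentile(qq[k],[2,10,50]))
    h=(qq>-.1)&(qq<-.02)&(abs(l)<.02)&(z>.045)&(z<.06); print("handle end",h.sum(),np.percentile(qq[h],[0,2]) if h.sum() else "")
  return im
wall()
# release, then lift clear and retreat
r.move_linear(P(-.0698,0,.0285),vel=.02); st("settle")
r.set_gripper(.5); st("open")
r.move_linear(P(-.0698,0,.10),vel=.12)
r.move_linear(P(-.35,0,.25),vel=.25); st("away")
im=wall(); s=optics.get_image("side"); np.savez("sidef.npz",**s)
A=cv2.resize(s["pixels"][110:230,205:315],None,fx=3.6,fy=3.6); B=cv2.resize(im["pixels"][120:240,230:340],None,fx=3.6,fy=3.6)
cv2.imwrite("pics/final.png",np.hstack([A,B])[...,::-1])
E
```

```text
-0.0687 5.14 5.4
-0.0692 5.41 6.5
-0.0698 5.48 5.9
side wall 23 [-0.00274324  0.00153145  0.00330508]
handle end 49 [-0.08659801 -0.08504978]
handle end 0 
settle t43.52 [0.5663 0.0319 0.0286] F [-0.3 -1.6 10.5] op 0.198 ff 42.63546824455261
open t43.89 [0.5663 0.0323 0.028 ] F [-0.7 -0.4 -0.1] op 0.5 ff 0.0
away t46.07 [0.6022 0.3094 0.2494] F [-0.4 -0.8 -1.3] op 0.499 ff 0.0
side wall 69 [-0.00211185  0.00033131  0.00275759]
handle end 72 [-0.08562683 -0.08432976]
top wall 29 [0.00186961 0.00190674 0.00308574]
handle end 112 [-0.08172282 -0.08078059]
```

View pics/final.png

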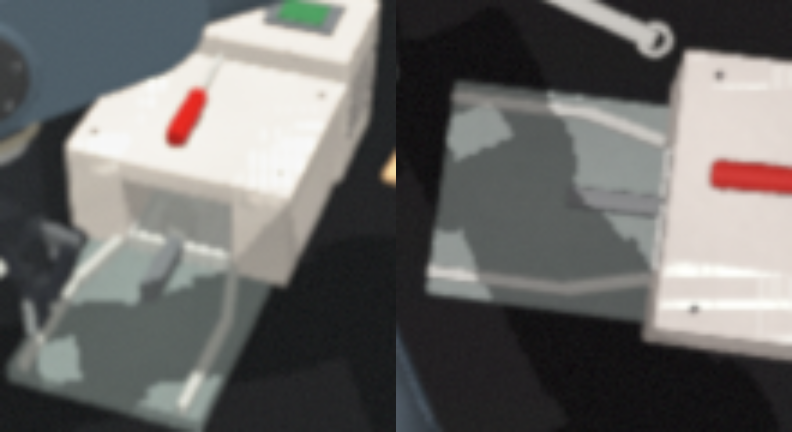

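The front wall lies in line with the face: left view ≈(190,240), wall 0.000–0.003 against face 0.002. The handle sticks straight out, the screwdriver and wrench haven't moved, and the gripper is clear.

```bash
python3 - <<'E'
from h import *
print(r.hand_in())
E
```

```text
the job is handed in; nothing more can be done
None
```

The tray is in the tester with its front wall flush to within about 1 mm, released, and handed in at about 46 s. Three things went less cleanly: my first try at the handle missed and nudged the tray about 27 mm along the shelf, a bug in my script pushed it slowly against the back stop at 33 N before I drew it back, and I last confirmed the pots upright just before the slide, since they can't be seen inside.

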